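Set the chute lever and hold the gate rod at its length mark

TASK

Get the battery chute ready to run: first, with the sprung rod still pushed in, swing the black-knobbed lever on the grey gate box until it stands in line with the small steel flag on the quadrant plate beside it. Then take the upright black tab of the sprung rod and pull the rod out against its spring until the middle of the tab is level with the pointer of the steel rider on the clear gauge, and keep holding it there: the program finishes while still gripping the tab. Leave the lever on its flag, and do not shift the flag, the rider or the things standing around.

Things in the scene. Friction and masses are not known exactly. Their poses are not given: they have to be found in the camera images.
- gate_unit: grey gate box, 120 (x) x 220 (y) x 80 mm high, fixed; origin at the centre of its underside, x points away from the robot, y left, z up ('unit frame'). Lever on its top; sprung rod out of its front (-x) face at y = -75 mm. On its left, fixed to it: a sloped stainless chute (y 130 to 320 mm, top about 0.22 m) and a white lidded bin (y 270 to 500 mm, 131 mm high).
- lever (a joint): angle of the lever about the gate unit's y axis, rad: 0 = straight up, negative leans to -x (towards the robot), positive away; range -1 to 0.7. Stiff (about 2 N at the knob); stays where it is left.
- lever_hinge (a point): point on the lever's hinge axis in the middle of the lever, unit frame (-20, 40, 80) mm; the axis runs along the unit's y.
- lever_knob (a point): centre of the black ball knob (28 mm diameter) at the lever's end, 100 mm from the hinge; the lever is a 10 mm steel bar. This point's own z axis points along the lever, from hinge to knob.
- flag (a joint): angle of the steel flag about the same hinge axis, same zero and sense as lever: the commanded lever angle. Stiff, not to be moved.
- flag_tip (a point): middle of the flag's diamond head (about 17 mm across), 62 mm from the hinge axis and 32 mm to the left (+y) of the lever, just left of a fixed round grey quadrant plate of 34 mm radius; its own z axis points along the flag, away from the hinge. The lever is set when it is parallel to the flag.
- rod (a joint): how far the rod is pulled out, m: 0 = fully in, slides along the gate unit's -x, stop at 0.09. Its spring pulls it back with 3.6 N at 0, rising by 120 N per m (about 12 N at 0.07); it snaps back when let go.
- pull_tab: upright black tab on the rod's outer end: 12 mm thick (unit x, the pull direction), 26 wide (y), 85 high; origin under its centre, 40 mm above the ledge, axes as the unit's. Rod in: at (-105, -75) mm in the unit frame, 39 mm clear of the box, 17 mm of the 26 mm thick sleeve. The 13 mm rod (axis 55 mm above the ledge) meets only its lower part; the top 60 mm can be gripped from above either way.
- tab_top (a point): centre of the tab's top face, 125 mm above the ledge.
- rider (a joint): position of the steel rider along the clear acrylic gauge, m, same zero and sense as rod: the rod is at its length mark when rod equals this value. Not to be moved.
- rider_tip (a point): end of the steel rider's 3 mm wide pointer, 56 mm above the ledge, 38 mm to the right (-y) of the tab's middle; it points at the rod. Rider 8 mm wide, top 59 mm above the ledge, on a clear acrylic bar along the unit's x, 65 mm right of the rod, 53 mm high. Axes as the unit's.
- charging_dock: bystander: cracked blue plastic dock, 110 x 80 x 37 mm, right of the gate box; origin under its centre.
- sorting_tin: bystander: round open steel tin, 90 mm across, 34 mm high, in front of the chute; origin under its centre.
- battery_jar: bystander: green glass jar, 64 mm across, 85 mm high, in front of the lever, about 125 mm left of the rod; origin under its centre.
- aid_case: bystander: small white and grey hearing-aid case, 66 x 46 x 27 mm, right of the gauge; origin under its centre.
- cleaning_brush: bystander: brush lying behind the gate box; origin under its middle.
- wipe_block: bystander: white plastic block 90 x 50 x 35 mm at the far left, nearer the robot; origin under its centre.

How it is judged:
On the way, in this order (a step that is already met when the one before it is completed fails the run):
1. the lever stands in line with the flag while the rod is still in (angle between the z axis of lever_knob and the z axis of flag_tip, either way round below 0.12 rad and value of joint rod below 0.008 m), for 0.2 s.
2. the gripped tab has been pulled to the rider's pointer and held (x of pull_tab in the frame of rider_tip between -0.005 and 0.005 m and contact force between the fingers and pull_tab above 2 N and angle between the z axis of lever_knob and the z axis of flag_tip, either way round below 0.12 rad), for 0.5 s.
At the end, for the whole second after the job is handed in: The lever is within 0.12 rad of the flag's direction, the middle of the pull tab is within 5 mm (along the rod) of the rider's pointer and still, and the fingers hold the tab with more than 2 N (all of step 2 and velocity of joint rod between -0.01 and 0.01 m/s); the arm keeps its last pose, push and grip.
It fails at once if the rider is shifted by more than 6 mm (distance of rider_tip from where it was at the start of the episode above 0.006 m).
It fails at once if the flag is shifted by more than 6 mm (distance of flag_tip from where it was at the start of the episode above 0.006 m).
It fails at once if a bystander is shifted by more than 30 mm (distance of any of charging_dock, sorting_tin, battery_jar, aid_case, cleaning_brush, wipe_block from where it was at the start of the episode above 0.03 m).
It also fails if it takes over 54 s, if anything falls off the work surface, if the arm or the gripper's body presses on something with over 40 N, if the wrist force passes 120 N, or if a joint passes its speed limit or range.

ROBOT

A 6-joint arm with a two-finger parallel gripper is mounted at the origin on the work surface. World frame = base frame: x ahead of the robot, y to its left, z up, the work surface at z = 0. Lengths are in m, angles in rad, forces in N, time in s.
With the tool pointing down it reaches from about 0.35 to 0.975 m from the base axis. Payload 4.9 kg.
Tool frame: the origin (TCP) lies at the very end of the fingers, on their centre line; the grasp point (between the pads) lies 19 mm behind it (ctrl.grasp_offset is the distance from the TCP to the grasp point, in m); z points along the fingers, y is the line along which they close (so a half turn about z gives the same grasp; the last joint's range is limited). The gripper opens to 85 mm and grips with 20 to 120 N. Pads are 22 mm wide; open, the fingers measure 114 mm over their backs; the gripper's body (76 mm by 85 mm) begins 54 mm behind the grasp point. The pads swing forward as they close: fully open they stand 13 mm farther back than shut.
Start: joints at [-1.369, 0.053, 1.613, -0, 1.476, -0.119], TCP at [0.197, -0.593, 0.231] pointing down, gripper open.
Joint ranges: [-3.01, 3.01], [-1.01, 2.22], [0.06, 2.58], [-1.02, 4.17], [0.09, 2.62], [-3.14, 3.14]. Speed limits (rad/s): [2.57, 2.57, 3.14, 3.14, 3.14, 3.14].

INTERFACE

Orientations are given as a rotation vector (axis times angle).
In Python, from station import ctrl, optics gives the robot as it stands.
- The arm moves only by the shell command python3 -m handwheel 'ROWS' [OPENING] [FORCE]. ROWS is JSON, a list of rows, each an object of numbers: "tx", "ty", "tz": the shift along the tool's x, y, z in mm; "roll": the turn about the tool's z in rad. A call has 1 to 12 rows; each row shifts and turns the commanded pose from where the row before left it, along the tool's axes as they then stand; what a row does not reach is not made up. A row lasts 1/12 s, in which the tool goes at most 41.7 mm and 7.16 degrees, less where a joint would pass 70% of its speed; a pose out of reach is approached as far as the arm can. A call with a gripper value outside its range is refused whole. OPENING is the finger opening in mm, from 0 to 85.4, set as the call begins (- or left out, the last holds). The fingers move at their own pace and stop on an object; FORCE is the grip in N (left out, the last holds). Time passes only in rows, so rows that do not move let the fingers close. It gives the time, the measured TCP pose, the force, the opening and the grip force at its end, in the units of the state.
- ctrl.get_obs(): the state, without advancing time (a new reading comes with each control period).
- optics.get_image(name): name is "scene" or "side" or "wrist"; returns (picture, depth): 384x512x3 uint8, red, green, blue; 384x512 float32, m along the optical axis (not along the pixel's ray), 0 where there is no reading.
- optics.camera_params(name): a dict with "mtx" (3x3 intrinsics, pixels), "k1" (the pictures are not rectified: a ray, as slopes to the right and down, at radius r is drawn at 1 + k1 r^2 times it, then the intrinsics apply), "extrinsics" (4x4, takes a point from camera to world coordinates); the wrist camera has in their place "tool_from_camera" (4x4, takes a point from camera to tool coordinates, whose origin is the TCP and whose axes are the flange's). Camera axes: x right, y down, z forward; pixel columns grow to the right and rows downward; lengths in m; the calibration is good to about 2 mm. A picture is of the moment at which its call begins: read the wrist's pose just before it. camera_params takes no time and is no camera call.
- ctrl.finish_job(): hands the job in; it is judged then, once.
The state is a dict: "t": time; "q": joint angles; "dq": joint speeds; "effort": joint torques, N m; "tool_pos": TCP position; "tool_rot": TCP orientation; "contact_force": force on the tool from outside, world axes, zero at the start; "wrist_torque": the same for the moment, N m; "opening": finger opening in m; "grip_force": force on a finger pad.
Only numpy, scipy, OpenCV 4.12 (cv2) and the standard library are available. Lean on these libraries where they do the work, as an engineer would, in place of code of your own. Each camera call takes 0.05 s, during which the arm holds its last target. There are 200 camera calls.

## Working session

There is one attempt and no reset: what is moved stays moved. The work goes in short steps, Python scripts to look and compute and a shell command to move; the robot and the scene stay as the last step left them, time stands still between calls to the robot, and variables do not carry over. Pictures are saved under pics/ and viewed, at most 10 in all, crops included, and the job is handed in when it is done.

```bash
mkdir -p pics; python3 - <<'E'
from station import ctrl, optics
import numpy as np,cv2
for n in("scene","side"):
    im,d=optics.get_image(n); np.savez(f"{n}.npz",im=im,d=d); cv2.imwrite(f"pics/{n}0.png",im[:,:,::-1])
    print(n,optics.camera_params(n))
o=ctrl.get_obs();print(o)
print(optics.camera_params("wrist"),ctrl.grasp_offset)
E
```

```text
scene {'mtx': array([[490.27895284,   0.        , 255.02597048],
       [  0.        , 490.27895284, 193.85183916],
       [  0.        ,   0.        ,   1.        ]]), 'k1': 0.008094464795434424, 'extrinsics': array([[ 0.43868618,  0.7337627 , -0.51879354,  1.38753731],
       [ 0.89854234, -0.34963423,  0.26528772, -0.33420145],
       [ 0.01327025, -0.58253601, -0.81269656,  1.43411765],
       [ 0.        ,  0.        ,  0.        ,  1.        ]])}
side {'mtx': array([[443.089182  ,   0.        , 254.13322959],
       [  0.        , 443.089182  , 188.00654531],
       [  0.        ,   0.        ,   1.        ]]), 'k1': 0.0333197945267804, 'extrinsics': array([[-0.91803169, -0.24370423,  0.31277157,  0.06476212],
       [-0.39649194,  0.57110372, -0.71877304,  1.14957699],
       [-0.00345698, -0.78386784, -0.62091808,  1.04341034],
       [ 0.        ,  0.        ,  0.        ,  1.        ]])}
{'t': 0.1, 'q': array([-1.36899653e+00,  5.33027839e-02,  1.61417642e+00, -1.37555496e-05,
        1.47601996e+00, -1.19001814e-01]), 'dq': array([-0.00064776, -0.00288284, -0.00404068, -0.
[... 344 characters left out ...]
.26186756,  0.02598668]), 'wrist_torque': array([-0.02970794,  0.00093326,  0.01523503]), 'grip_force': 0.0, 'opening': 0.0856161192967759}
{'mtx': array([[340.31859414,   0.        , 257.70252211],
       [  0.        , 340.31859414, 190.98258485],
       [  0.        ,   0.        ,   1.        ]]), 'k1': -0.010760335098095482, 'tool_from_camera': array([[ 1.83262150e-04, -9.52017987e-01, -3.06042023e-01,
         7.91952802e-02],
       [ 9.99999983e-01,  1.64205790e-04,  8.80117075e-05,
        -3.84007532e-04],
       [-3.35348565e-05, -3.06042034e-01,  9.52018000e-01,
        -1.42173206e-01],
       [ 0.00000000e+00,  0.00000000e+00,  0.00000000e+00,
         1.00000000e+00]])} 0.0187
```

View pics/scene0.png

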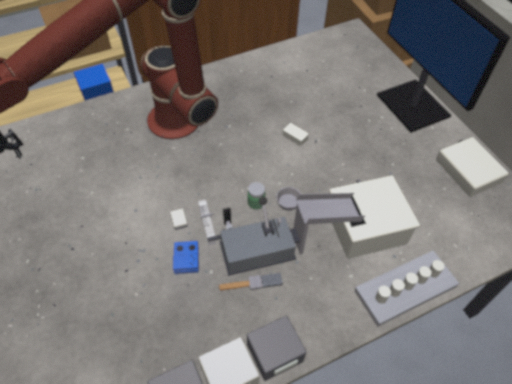

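View pics/side0.png

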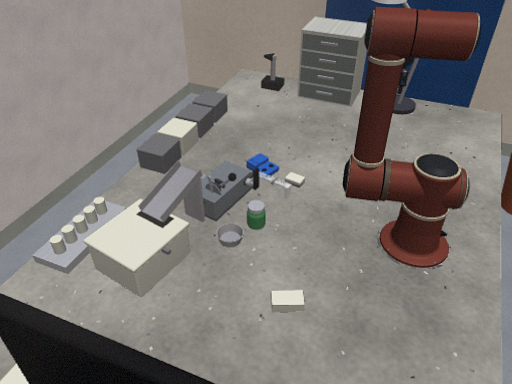

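The scene view has the gate box at about (257,245), the tab at (227,215), the gauge at (206,218) and the jar at (257,195). In the side view the lever knob is near (232,177), the tab near (256,178) and the jar near (256,215). Next I'll work out the unit pose from depth.

```bash
cat > h.py <<'E'
import numpy as np,cv2
from station import ctrl,optics
from scipy.spatial.transform import Rotation as R
def pose():
    o=ctrl.get_obs();T=np.eye(4);T[:3,:3]=R.from_rotvec(o['tool_rot']).as_matrix();T[:3,3]=o['tool_pos'];return T
def cam(n,T=None):
    p=optics.camera_params(n);E=p['extrinsics'] if n!='wrist' else T@p['tool_from_camera'];return p['mtx'],p['k1'],E
def rays(uv,c):
    K,k1,E=c;uv=np.asarray(uv,float).reshape(-1,1,2)
    s=cv2.undistortPoints(uv,K,np.array([k1,0,0,0.]))[:,0]
    return np.c_[s,np.ones(len(s))]@E[:3,:3].T,E[:3,3]
def onplane(uv,c,z):
    d,o=rays(uv,c);return o+d*((z-o[2])/d[:,2])[:,None]
def cloud(d,c):
    v,u=np.mgrid[:d.shape[0],:d.shape[1]];r,o=rays(np.c_[u.ravel(),v.ravel()],c)
    return (o+r*d.reshape(-1,1)).reshape(*d.shape,3)
def proj(P,c):
    K,k1,E=c;q=(np.atleast_2d(P)-E[:3,3])@E[:3,:3];s=q[:,:2]/q[:,2:];s=s*(1+k1*(s**2).sum(1,keepdims=True))
    return s@K[:2,:2].T+K[:2,2]
E
python3 - <<'E'
from h import *
for n,(u0,u1,v0,v1) in {"scene":(215,305,212,280),"side":(190,270,155,225)}.items():
    f=np.load(n+".npz");P=cloud(f['d'],cam(n))[v0:v1,u0:u1].reshape(-1,3);ok=f['d'][v0:v1,u0:u1].ravel()>0
    im=f['im'][v0:v1,u0:u1].reshape(-1,3)
    m=ok&(abs(P[:,2]-.08)<.008);r=cv2.minAreaRect(P[m,:2].astype(np.float32));print(n,m.sum(),r,cv2.boxPoints(r).round(3).tolist(),np.median(P[m,2]))
    for lo,hi in((.09,.2),):
        k=ok&(P[:,2]>.1)&(im.max(1)<60);print('dark high',k.sum(),P[k][:12].round(3).tolist())
    a=f['im'][v0-15:v1+5,u0-40:u1+10];a=cv2.resize(a,None,fx=5,fy=5,interpolation=cv2.INTER_CUBIC)
    cv2.imwrite(f'pics/{n}z.png',a[:,:,::-1]);print(a.shape)
E
```

```text
scene 2127 ((0.6654044985771179, 0.057792820036411285), (0.24989759922027588, 0.16744454205036163), 79.09977722167969) [[0.5600000023841858, -0.04899999871850014], [0.7239999771118164, -0.08100000023841858], [0.7710000276565552, 0.16500000655651093], [0.6069999933242798, 0.19599999487400055]] 0.08090658284540342
dark high 20 [[0.569, -0.026, 0.118], [0.57, -0.023, 0.118], [0.569, -0.019, 0.113], [0.569, -0.016, 0.111], [0.572, -0.014, 0.114], [0.572, -0.01, 0.111], [0.567, -0.026, 0.109], [0.571, -0.024, 0.114], [0.574, -0.021, 0.115], [0.57, -0.016, 0.108], [0.571, -0.013, 0.107], [0.569, -0.009, 0.101]]
(440, 700, 3)
side 1154 ((0.6160814166069031, 0.04449622333049774), (0.2560320198535919, 0.2667374014854431), 7.308699607849121) [[0.47200000286102295, 0.1599999964237213], [0.5059999823570251, -0.10400000214576721], [0.7599999904632568, -0.07199999690055847], [0.7260000109672546, 0.19300000369548798]] 0.07781978653168614
dark high 88 [[0.565, -0.027, 0.122], [0.569, -0.017, 0.122], [0.566, -0.02, 0.121], [0.563, -0.021, 0.121], [0.571, -0.014, 0.119], [0.565, -0.009, 0.125], [0.565, -0.018, 0.118], [0.562, -0.019, 0.119], [0.558, -0.018, 0.12], [0.572, -0.006, 0.12], [0.569, -0.008, 0.12], [0.566, -0.011, 0.118]]
(450, 650, 3)
```

View pics/sidez.png

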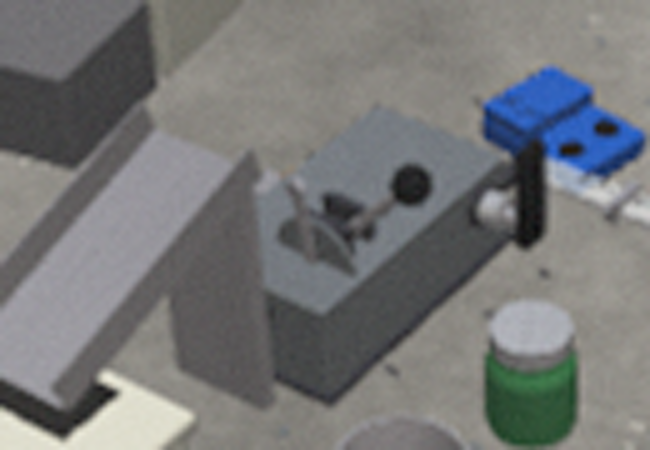

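The side zoom shows the knob at (410,185), leaning towards the robot, and the flag at about (300,200). The tab is at (530,195). I'll move over the unit with the tool's y along the pull direction and look from there.

```bash
python3 -m handwheel '[{"tx":30,"ty":-23.5,"tz":-2.5},{"tx":30,"ty":-23.5,"tz":-2.5},{"tx":30,"ty":-23.5,"tz":-2.5},{"tx":30,"ty":-23.5,"tz":-2.5},{"tx":30,"ty":-23.5,"tz":-2.5},{"tx":30,"ty":-23.5,"tz":-2.5},{"tx":30,"ty":-23.5,"tz":-2.5},{"tx":30,"ty":-23.5,"tz":-2.5},{"tx":30,"ty":-23.5,"tz":-2.5},{"tx":30,"ty":-23.5,"tz":-2.5}]'
python3 -m handwheel '[{"tx":30,"ty":-23.5,"tz":-2.5},{"tx":30,"ty":-23.5,"tz":-2.5},{"tx":30,"ty":-23.5,"tz":-2.5},{"tx":30,"ty":-23.5,"tz":-2.5},{"tx":30,"ty":-23.5,"tz":-2.5},{"tx":30,"ty":-23.5,"tz":-2.5},{"tx":30,"ty":-23.5,"tz":-2.5},{"tx":30,"ty":-23.5,"tz":-2.5},{"tx":30,"ty":-23.5,"tz":-2.5},{"tx":30,"ty":-23.5,"tz":-2.5}]'
python3 -m handwheel '[{"roll":-0.12},{"roll":-0.12},{"roll":-0.12},{"roll":-0.12},{"roll":-0.12},{"roll":-0.12},{"roll":-0.12},{"roll":-0.12},{"roll":-0.1},{"tx":0},{"tx":0}]'
python3 - <<'E'
from h import *
T=pose();im,d=optics.get_image('wrist');np.savez('w1.npz',im=im,d=d,T=T)
cv2.imwrite('pics/w1.png',cv2.resize(im,(800,600),interpolation=cv2.INTER_CUBIC)[:,:,::-1])
print(T.round(4))
E
```

```text
[[ 9.490e-01  3.153e-01 -4.000e-04  1.970e-01]
 [ 3.153e-01 -9.490e-01  1.900e-03 -5.925e-01]
 [ 2.000e-04 -1.900e-03 -1.000e+00  2.302e-01]
 [ 0.000e+00  0.000e+00  0.000e+00  1.000e+00]]$[0]: bad value
$[0]: bad value
$[0]: bad value
```

View pics/w1.png

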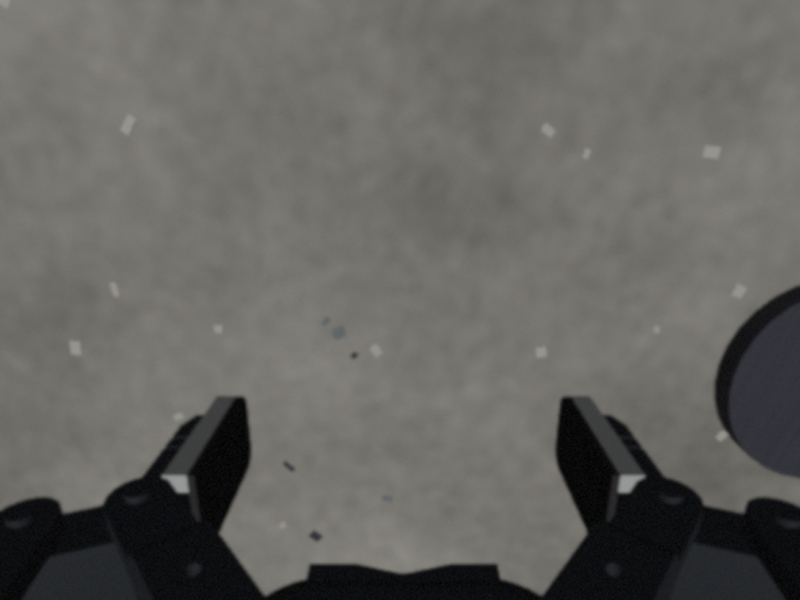

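The arm didn't move, so this view is only bare floor with the fingers. The rows seem to need all four keys.

```bash
python3 -m handwheel '[{"tx":30,"ty":-23.5,"tz":-2.5,"roll":0},{"tx":30,"ty":-23.5,"tz":-2.5,"roll":0},{"tx":30,"ty":-23.5,"tz":-2.5,"roll":0},{"tx":30,"ty":-23.5,"tz":-2.5,"roll":0},{"tx":30,"ty":-23.5,"tz":-2.5,"roll":0},{"tx":30,"ty":-23.5,"tz":-2.5,"roll":0},{"tx":30,"ty":-23.5,"tz":-2.5,"roll":0},{"tx":30,"ty":-23.5,"tz":-2.5,"roll":0},{"tx":30,"ty":-23.5,"tz":-2.5,"roll":0},{"tx":30,"ty":-23.5,"tz":-2.5,"roll":0}]'
```

```text
t: 0.98
tool_pos: [0.4082, -0.2737, 0.2562]
tool_rot: [-3.101, -0.501, -0.0]
contact_force: [1.0, 0.1, 0.3]
opening: 0.0857
grip_force: 0.0
```

```bash
python3 -m handwheel '[{"tx":30,"ty":-23.5,"tz":-2.5,"roll":0},{"tx":30,"ty":-23.5,"tz":-2.5,"roll":0},{"tx":30,"ty":-23.5,"tz":-2.5,"roll":0},{"tx":30,"ty":-23.5,"tz":-2.5,"roll":0},{"tx":30,"ty":-23.5,"tz":-2.5,"roll":0},{"tx":30,"ty":-23.5,"tz":-2.5,"roll":0},{"tx":30,"ty":-23.5,"tz":-2.5,"roll":0},{"tx":30,"ty":-23.5,"tz":-2.5,"roll":0},{"tx":30,"ty":-23.5,"tz":-2.5,"roll":0},{"tx":30,"ty":-23.5,"tz":-2.5,"roll":0}]'
python3 -m handwheel '[{"tx":0,"ty":0,"tz":0,"roll":-0.12},{"tx":0,"ty":0,"tz":0,"roll":-0.12},{"tx":0,"ty":0,"tz":0,"roll":-0.12},{"tx":0,"ty":0,"tz":0,"roll":-0.12},{"tx":0,"ty":0,"tz":0,"roll":-0.12},{"tx":0,"ty":0,"tz":0,"roll":-0.12},{"tx":0,"ty":0,"tz":0,"roll":-0.12},{"tx":0,"ty":0,"tz":0,"roll":-0.12},{"tx":0,"ty":0,"tz":0,"roll":-0.1},{"tx":0,"ty":0,"tz":0,"roll":0},{"tx":0,"ty":0,"tz":0,"roll":0}]'
python3 - <<'E'
from h import *
T=pose();im,d=optics.get_image('wrist');np.savez('w1.npz',im=im,d=d,T=T)
cv2.imwrite('pics/w1b.png',cv2.resize(im,(800,600),interpolation=cv2.INTER_CUBIC)[:,:,::-1])
print(T.round(4))
E
```

```text
t: 1.82
tool_pos: [0.6188, 0.044, 0.281]
tool_rot: [-3.101, -0.502, 0.001]
contact_force: [0.9, -0.0, -0.0]
opening: 0.0848
grip_force: 0.0
t: 2.73
tool_pos: [0.6181, 0.0421, 0.2809]
tool_rot: [-2.424, -1.997, 0.001]
contact_force: [-0.4, -0.1, 0.5]
opening: 0.0854
grip_force: 0.0
[[ 1.914e-01  9.815e-01 -6.000e-04  6.181e-01]
 [ 9.815e-01 -1.914e-01  0.000e+00  4.210e-02]
 [-1.000e-04 -6.000e-04 -1.000e+00  2.809e-01]
 [ 0.000e+00  0.000e+00  0.000e+00  1.000e+00]]
```

View pics/w1b.png

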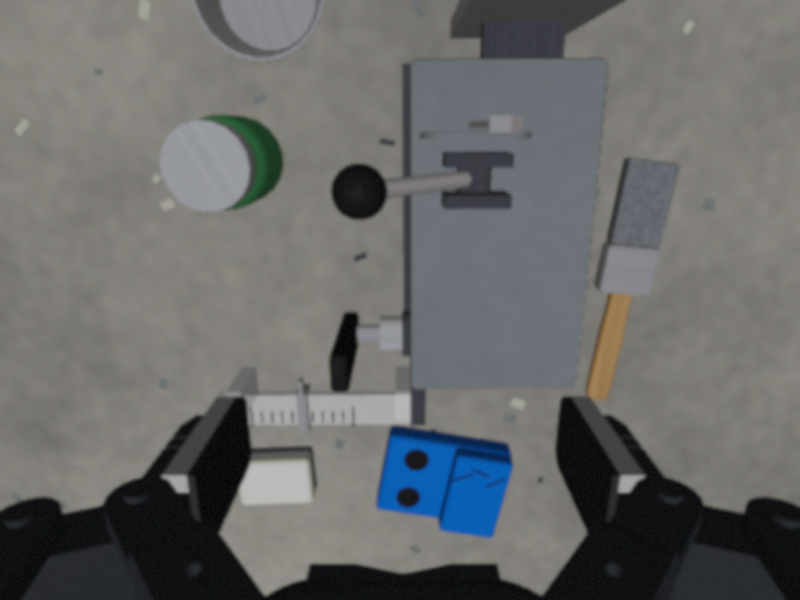

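The wrist view (at 1.5625x) shows the box top with corners near (410,60), (606,60), (580,388) and (412,388). The knob is at (359,191) and the flag head near (507,124), leaning away from the robot. The tab is at (343,352), and the rider pointer tip is near (302,380).

```bash
cat > m.py <<'E'
from h import *
f=np.load('w1.npz');im,d,T=f['im'],f['d'],f['T'];c=cam('wrist',T);s=1.5625
C=onplane(np.array([(410,60),(606,60),(581,388),(412,388)])/s,c,.08);print(C.round(4).tolist())
P=cloud(d,c);ok=d>0
m=(ok&(abs(P[...,2]-.081)<.006)&(im.max(2)<150)).astype(np.uint8);m[:,:]=cv2.morphologyEx(m,cv2.MORPH_OPEN,np.ones((5,5)))
n,l,st,ce=cv2.connectedComponentsWithStats(m);k=1+st[1:,4].argmax();print(st[k])
Q=P[l==k][:,:2].astype(np.float32);r=cv2.minAreaRect(Q);print(r,'zmed',np.median(P[l==k][:,2]))
b=cv2.boxPoints(r);e=[b[1]-b[0],b[2]-b[1]];L=max(e,key=lambda v:np.hypot(*v));L=L*np.sign(L[1])
yaw=np.arctan2(-L[0],L[1]);yaw2=np.arctan2(-(C[0]-C[3])[0],(C[0]-C[3])[1]);print('yaw',yaw,yaw2,'front/back edges')
Rz=R.from_euler('z',yaw).as_matrix();O=np.array([*r[0],0]);print('origin',O,'corner mean',C.mean(0))
np.savez('unit.npz',Rz=Rz,O=O)
U=lambda p:(np.asarray(p)-O)@Rz
def atplane(uv,y): # unit-plane y
    dd,o=rays(uv,c);o=U(o);dd=dd@Rz;return o+dd*((y-o[1])/dd[:,1])[:,None]
def atcyl(uv,r):
    dd,o=rays(np.array(uv),c);o=U(o);dd=(dd@Rz)[0];h=np.array([-.02,.08]);a=o[[0,2]]-h;b=dd[[0,2]]
    t=(-(a@b)-np.sqrt((a@b)**2-(b@b)*(a@a-r*r)))/(b@b);p=o+t*dd;return p,np.arctan2(p[0]+.02,p[2]-.08)
blk=((im.max(2)<45)).astype(np.uint8);n,l,st,ce=cv2.connectedComponentsWithStats(blk)
for i in range(1,n):
    if st[i,4]>60 and st[i,1]<250: print('dark',st[i],ce[i],np.nanmedian(P[l==i][:,2]))
print('knob r100',atcyl((359/s,191/s),.1),atplane((359/s,191/s),.04))
for fl in((507,124),(500,124),(515,124)): print('flag',atcyl((fl[0]/s,fl[1]/s),.062))
u,v=int(507/s),int(124/s);print('flagdepth',U(P[v-3:v+4,u-8:u+10].reshape(-1,3))[::6].round(3).tolist())
print('rider tip',U(onplane(np.array([(302,380)])/s,c,.056)))
print('tab top',U(onplane(np.array([(341,382)])/s,c,.125)))
a=im[225:265,140:270];cv2.imwrite('pics/z1.png',np.vstack([cv2.resize(im[y:y+48,x:x+130],None,fx=6,fy=6,interpolation=cv2.INTER_CUBIC) for x,y in((140,195),(140,225),(250,55))])[:,:,::-1][:864:,:][0:864])
g=np.vstack([cv2.resize(im[195:280,140:290],None,fx=4,fy=4,interpolation=cv2.INTER_CUBIC),cv2.resize(im[60:120,240:390],None,fx=4,fy=4,interpolation=cv2.INTER_CUBIC)]);cv2.imwrite('pics/z1.png',g[:,:,::-1]);print(g.shape)
E
python3 m.py
```

```text
[[0.6452, 0.1565, 0.08], [0.7596, 0.1345, 0.08], [0.7252, -0.0792, 0.08], [0.6062, -0.056, 0.08]]
[  262    37   128   212 22234]
((0.6837547421455383, 0.039396822452545166), (0.21884016692638397, 0.1202910989522934), 79.22975158691406) zmed 0.0795336116833126
yaw -0.18797654 -0.18154737330945692 front/back edges
origin [0.68375474 0.03939682 0.        ] corner mean [0.68404849 0.03893472 0.08      ]
dark [213 106  34  33 888] [229.41779279 122.15878378] 0.16530003540561902
dark [212 201  17  49 553] [219.87341772 225.71428571] 0.11629615715664204
knob r100 (array([-0.0860579 ,  0.03959577,  0.15507565]), np.float64(-0.721589782700404)) [[-0.08575973  0.04        0.15869535]]
flag (array([-0.01162938,  0.07110804,  0.14143234]), np.float64(0.1354235100314624))
flag (array([-0.01522545,  0.07111687,  0.14181589]), np.float64(0.07708513580371361))
flag (array([-0.00745177,  0.07109983,  0.1407169 ]), np.float64(0.20379856246072003))
flagdepth [[-0.019, 0.074, 0.144], [-0.015, 0.074, 0.147], [-0.01, 0.074, 0.148], [-0.019, 0.073, 0.144], [-0.015, 0.073, 0.147], [-0.01, 0.073, 0.149], [-0.019, 0.072, 0.142], [-0.015, 0.072, 0.148], [-0.01, 0.072, 0.148], [-0.019, 0.071, 0.144], [-0.014, 0.071, 0.146], [-0.01, 0.071, 0.147], [-0.019, 0.071, 0.143], [-0.015, 0.071, 0.147], [-0.01, 0.071, 0.147], [-0.019, 0.07, 0.144], [-0.015, 0.07, 0.148], [-0.01, 0.07, 0.149], [-0.019, 0.069, 0.144], [-0.015, 0.069, 0.148], [-0.01, 0.069, 0.148]]
rider tip [[-0.14194216 -0.11356308  0.056     ]]
tab top [[-0.1031546  -0.08060337  0.125     ]]
(580, 600, 3)
```

View pics/z1.png

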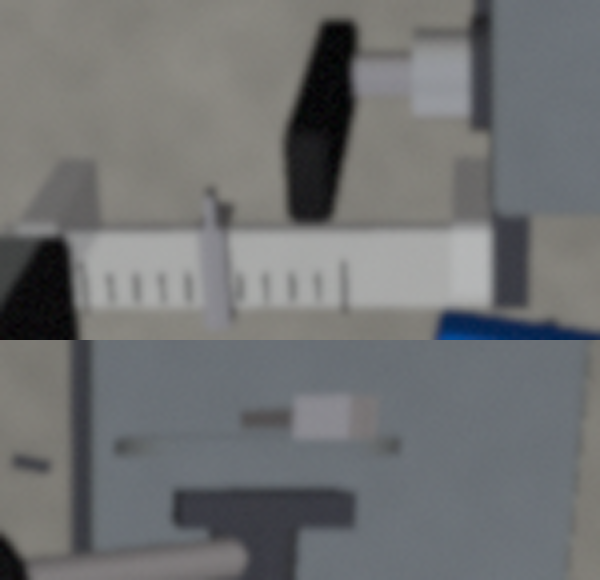

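In the zoom, the rider tip is at (209,190), which is image (192.3,242.5). The tab's top face centre is at (312,175), or image (218,238.8). The flag head's left corner, top vertex and right corner are at columns 292, 350 and 380, row 418.

```bash
cat >> m.py <<'E'
print('----')
for x,r in((292,.0626),(350,.0705),(380,.0626)): print(x,atcyl((240+x/4,60+78/4),r))
print('rider',U(onplane([(192.3,242.5)],c,.056)),'tab',U(onplane([(218,238.8)],c,.125)))
print('jar etc: tcp unit',U(T[:3,3]),'tool x/y in unit',Rz.T@T[:3,:2])
w=lambda *p:Rz@np.array(p)+O
print('knob world',w(-.086,.04,.155))
E
python3 m.py|sed -n '/----/,$p'
```

```text
----
292 (array([-0.02084715,  0.07102564,  0.14259427]), np.float64(-0.013533154589300092))
350 (array([-0.01089111,  0.07095156,  0.14990907]), np.float64(0.12956625986743017))
380 (array([-0.00308247,  0.07098439,  0.1402707 ]), np.float64(0.27365069297143246))
rider [[-0.14305344 -0.11263708  0.056     ]] tab [[-0.10314225 -0.07454257  0.125     ]]
jar etc: tcp unit [-0.0649998  -0.0095651   0.28092815] tool x/y in unit [[ 4.57563324e-03  9.99989356e-01]
 [ 9.99989529e-01 -4.57567632e-03]
 [-7.41000806e-05 -5.92086518e-04]]
knob world [0.60674454 0.09476314 0.155     ]
```

The flag stands at about +0.12 rad and the lever at -0.72. I'll straddle the knob along x with a 60 mm opening and push it over.

```bash
python3 -m handwheel '[{"tx":25,"ty":-5.5,"tz":0,"roll":0},{"tx":25,"ty":-5.5,"tz":0,"roll":0},{"tx":0,"ty":0,"tz":35,"roll":0},{"tx":0,"ty":0,"tz":30,"roll":0},{"tx":0,"ty":0,"tz":30,"roll":0},{"tx":0,"ty":0,"tz":25,"roll":0},{"tx":0,"ty":0,"tz":20,"roll":0},{"tx":0,"ty":0,"tz":0,"roll":0},{"tx":0,"ty":0,"tz":0,"roll":0}]' 60 20
python3 - <<'E'
from h import *
u=np.load('unit.npz');T=pose();print(((T[:3,3]-u['O'])@u['Rz']).round(4),ctrl.get_obs()['contact_force'],ctrl.get_obs()['opening'])
E
```

```text
t: 3.53
tool_pos: [0.616, 0.0933, 0.14]
tool_rot: [-2.422, -1.998, 0.004]
contact_force: [0.1, 1.2, 0.8]
opening: 0.0598
grip_force: 0.0
[-0.0766  0.0403  0.14  ] [0.10814509 1.22621398 0.8116802 ] 0.059829059258598494
```

```bash
python3 -m handwheel '[{"tx":0,"ty":8,"tz":-4,"roll":0},{"tx":0,"ty":8,"tz":-4,"roll":0},{"tx":0,"ty":8,"tz":-4,"roll":0},{"tx":0,"ty":8,"tz":-4,"roll":0},{"tx":0,"ty":8,"tz":-3,"roll":0},{"tx":0,"ty":8,"tz":-3,"roll":0},{"tx":0,"ty":8,"tz":-2,"roll":0},{"tx":0,"ty":8,"tz":-1,"roll":0},{"tx":0,"ty":8,"tz":0,"roll":0},{"tx":0,"ty":8,"tz":0,"roll":0},{"tx":0,"ty":4,"tz":0,"roll":0},{"tx":0,"ty":0,"tz":0,"roll":0}]'
python3 - <<'E'
from h import *
u=np.load('unit.npz');T=pose();print(((T[:3,3]-u['O'])@u['Rz']).round(4),ctrl.get_obs()['contact_force'])
E
```

```text
t: 4.53
tool_pos: [0.7004, 0.077, 0.1656]
tool_rot: [2.422, 2.0, 0.0]
contact_force: [-0.4, 0.4, 0.5]
opening: 0.0602
grip_force: 0.0
[0.0093 0.04   0.1656] [-0.41533328  0.40902328  0.45479409]
```

```bash
python3 -m handwheel '[{"tx":0,"ty":-6,"tz":0,"roll":0},{"tx":0,"ty":0,"tz":-35,"roll":0},{"tx":0,"ty":0,"tz":-40,"roll":0},{"tx":0,"ty":0,"tz":-40,"roll":0},{"tx":-25,"ty":-33,"tz":0,"roll":0},{"tx":-25,"ty":-33,"tz":0,"roll":0},{"tx":0,"ty":0,"tz":0,"roll":0},{"tx":0,"ty":0,"tz":0,"roll":0}]'
cat > v.py <<'E'
from h import *
import sys
n=sys.argv[1];T=pose();im,d=optics.get_image('wrist');np.savez(n+'.npz',im=im,d=d,T=T)
u=np.load('unit.npz');print(((T[:3,3]-u['O'])@u['Rz']).round(4))
x0,x1,y0,y1=map(int,sys.argv[2:6]);cv2.imwrite(f'pics/{n}.png',cv2.resize(im[y0:y1,x0:x1],None,fx=4,fy=4,interpolation=cv2.INTER_CUBIC)[:,:,::-1])
E
python3 v.py w2 200 400 50 200
```

```text
t: 5.2
tool_pos: [0.617, 0.0415, 0.2803]
tool_rot: [-2.423, -1.999, 0.001]
contact_force: [1.1, -0.2, -0.0]
opening: 0.0601
grip_force: 0.0
[-0.0659 -0.0104  0.2803]
```

View pics/w2.png

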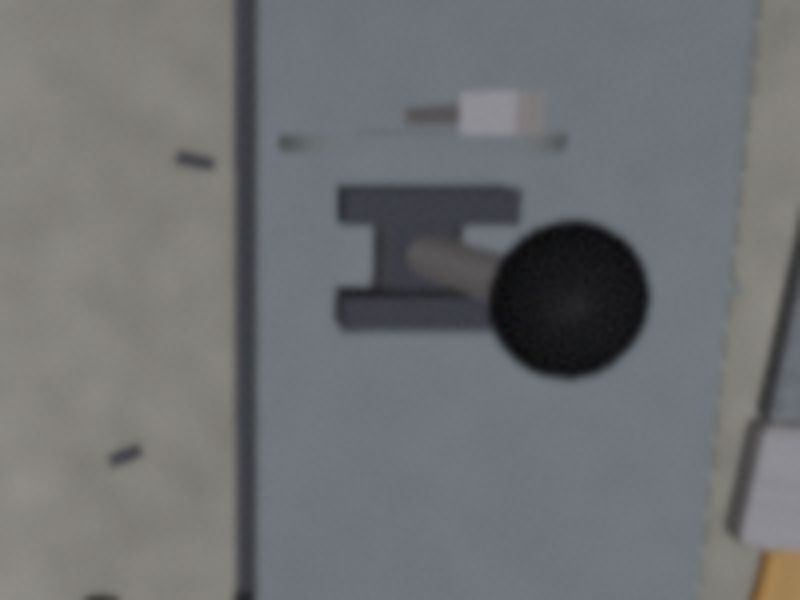

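Here the knob centre is at (570,298) and the flag head spans columns 458 to 518 to 547 at row 113. I'll compute both angles.

```bash
cat > a.py <<'E'
from h import *
u=np.load('unit.npz');Rz,O=u['Rz'],u['O']
def ang(n,uv,r):
    c=cam('wrist',np.load(n+'.npz')['T']);dd,o=rays(uv,c);o=(o-O)@Rz;dd=(dd@Rz)[0];a=o[[0,2]]-[-.02,.08];b=dd[[0,2]]
    t=(-(a@b)-np.sqrt((a@b)**2-(b@b)*(a@a-r*r)))/(b@b);p=o+t*dd;return p.round(4),round(float(np.arctan2(p[0]+.02,p[2]-.08)),3)
E
python3 - <<'E'
from a import *
print('knob',ang('w2',(342.5,124.5),.1))
for x,r in((458,.0626),(518,.0705),(547,.0626)):print(ang('w2',(200+x/4,50+113/4),r))
E
```

```text
knob (array([-0.0054,  0.0397,  0.1789]), 0.147)
(array([-0.0209,  0.0711,  0.1426]), -0.015)
(array([-0.0106,  0.0711,  0.1499]), 0.133)
(array([-0.003 ,  0.0711,  0.1403]), 0.275)
```

The lever reads 0.147 and the flag 0.131, so they are in line. Now the tab.

```bash
python3 -m handwheel '[{"tx":-32,"ty":-19,"tz":0,"roll":0},{"tx":-32,"ty":-19,"tz":0,"roll":0},{"tx":0,"ty":0,"tz":40,"roll":0},{"tx":0,"ty":0,"tz":40,"roll":0},{"tx":0,"ty":0,"tz":30,"roll":0},{"tx":0,"ty":0,"tz":30,"roll":0},{"tx":0,"ty":0,"tz":30,"roll":0},{"tx":0,"ty":0,"tz":23,"roll":0},{"tx":0,"ty":0,"tz":0,"roll":0},{"tx":0,"ty":0,"tz":0,"roll":0}]' 40 20
python3 -m handwheel '[{"tx":0,"ty":0,"tz":0,"roll":0},{"tx":0,"ty":0,"tz":0,"roll":0},{"tx":0,"ty":0,"tz":0,"roll":0},{"tx":0,"ty":0,"tz":0,"roll":0},{"tx":0,"ty":0,"tz":0,"roll":0},{"tx":0,"ty":0,"tz":0,"roll":0},{"tx":0,"ty":0,"tz":0,"roll":0},{"tx":0,"ty":0,"tz":0,"roll":0}]' 0 60
python3 v.py w3 100 300 180 330
```

```text
t: 6.08
tool_pos: [0.5697, -0.0133, 0.0871]
tool_rot: [-2.42, -2.0, 0.003]
contact_force: [-0.1, 0.2, 0.6]
opening: 0.0402
grip_force: 0.0
t: 6.75
tool_pos: [0.5668, -0.0128, 0.091]
tool_rot: [-2.416, -1.997, 0.01]
contact_force: [-21.6, 4.1, 13.2]
opening: 0.011
grip_force: 59.8
[-0.1052 -0.0731  0.091 ]
```

View pics/w3.png

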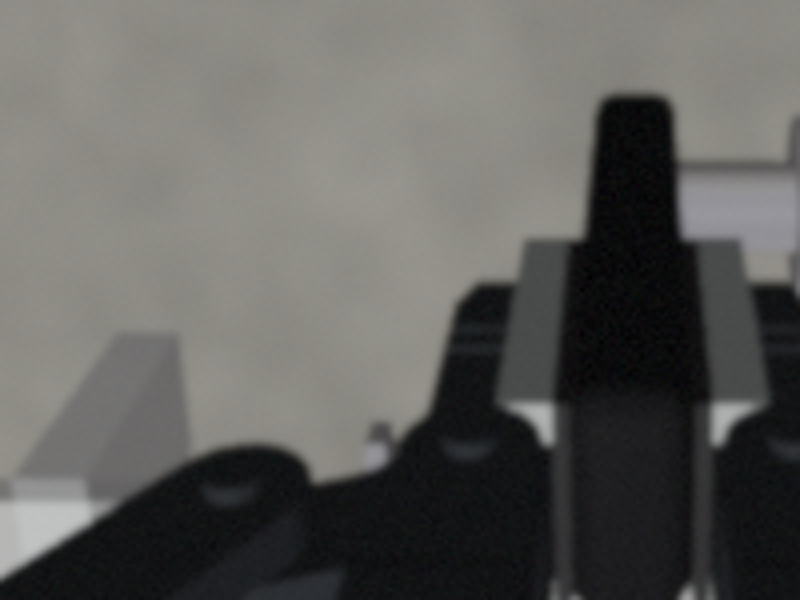

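The tab is gripped (opening 11 mm). The rider tip shows at (380,427) and the tab's bottom edge centre at (636,97). I'll get the relative distance at that height.

```bash
python3 - <<'E'
from a import *
c=cam('wrist',np.load('w3.npz')['T'])
for uv,z in(((195,286.5),.056),((259,204.2),.04)):print((( onplane([uv],c,z)-O)@Rz).round(4))
E
```

```text
[[-0.1428 -0.1116  0.056 ]]
[[-0.1043 -0.0645  0.04  ]]
```

```bash
python3 -m handwheel '[{"tx":0,"ty":-4,"tz":-3,"roll":0},{"tx":0,"ty":-5,"tz":0,"roll":0},{"tx":0,"ty":-5,"tz":0,"roll":0},{"tx":0,"ty":-5,"tz":0,"roll":0},{"tx":0,"ty":-5,"tz":0,"roll":0},{"tx":0,"ty":-5,"tz":0,"roll":0},{"tx":0,"ty":-5,"tz":0,"roll":0},{"tx":0,"ty":-4,"tz":0,"roll":0},{"tx":0,"ty":-4,"tz":0,"roll":0},{"tx":0,"ty":0,"tz":0,"roll":0},{"tx":0,"ty":0,"tz":0,"roll":0},{"tx":0,"ty":0,"tz":0,"roll":0}]'
python3 v.py w4 160 360 180 330
```

```text
t: 7.8
tool_pos: [0.5295, -0.0058, 0.0912]
tool_rot: [2.42, 1.999, 0.004]
contact_force: [7.7, 0.9, -13.6]
opening: 0.0114
grip_force: 59.5
[-0.1431 -0.0732  0.0912]
```

View pics/w4.png

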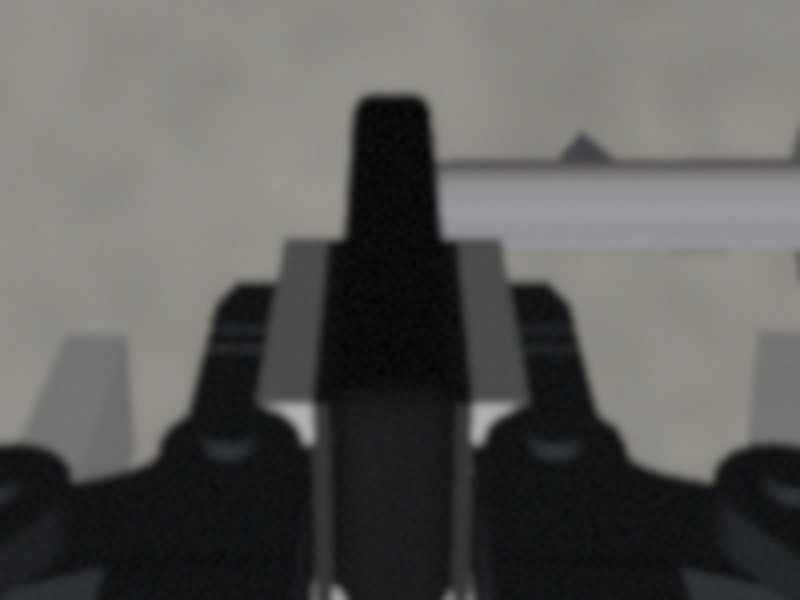

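The tab is still gripped after 37.9 mm of travel, and the rider is now hidden behind the right-hand finger housing, as expected. I'll cross-check against the gauge ticks in the first picture.

```bash
python3 - <<'E'
from a import *
c=cam('wrist',np.load('w1.npz')['T'])
for x in(84,110,215,319,344):print(x,(( onplane([(140+x/4,195+288/4)],c,.053)-O)@Rz).round(4))
print('rider body mid',((onplane([(140+215/4,195+270/4)],c,.059)-O)@Rz).round(4))
for n in('side','scene'):
    im,d=optics.get_image(n);cc=cam(n)
    w=lambda p:Rz@np.array(p)+O
    P=cloud(d,cc);q=(P-O)@Rz;m=(d>0)&(im.max(2)<50)&(abs(q[...,1]+.075)<.03)&(q[...,2]>.05)&(q[...,2]<.135)&(abs(q[...,0]+.143)<.03)
    print(n,m.sum(),q[m].mean(0).round(4), proj([w((-.143,-.113,.056)),w((-.143,-.075,.125))],cc).round(1).tolist())
o=ctrl.get_obs();print(o['t'],o['contact_force'],o['dq'].round(4))
E
```

```text
84 [[-0.1845 -0.1474  0.053 ]]
110 [[-0.1764 -0.1474  0.053 ]]
215 [[-0.144  -0.1475  0.053 ]]
319 [[-0.112  -0.1476  0.053 ]]
344 [[-0.1043 -0.1476  0.053 ]]
rider body mid [[-0.1424 -0.1378  0.059 ]]
side 98 [-0.147  -0.0677  0.0968] [[269.8, 182.6], [264.3, 172.5]]
scene 9 [-0.1343 -0.0747  0.0849] [[213.9, 213.7], [224.2, 199.6]]
7.95 [  7.82473004  -0.17314476 -14.80683113] [ 0.0026  0.0005 -0.0009  0.002  -0.0002  0.0007]
```

```bash
python3 -m handwheel '[{"tx":0,"ty":0,"tz":0,"roll":0},{"tx":0,"ty":0,"tz":0,"roll":0},{"tx":0,"ty":0,"tz":0,"roll":0},{"tx":0,"ty":0,"tz":0,"roll":0},{"tx":0,"ty":0,"tz":0,"roll":0},{"tx":0,"ty":0,"tz":0,"roll":0},{"tx":0,"ty":0,"tz":0,"roll":0},{"tx":0,"ty":0,"tz":0,"roll":0},{"tx":0,"ty":0,"tz":0,"roll":0}]' && python3 -c "
from station import ctrl
print(ctrl.finish_job())"
```

```text
t: 8.7
tool_pos: [0.5296, -0.0058, 0.0912]
tool_rot: [2.42, 1.999, 0.004]
contact_force: [7.9, -0.6, -13.5]
opening: 0.0112
grip_force: 59.5
the job is handed in; nothing more can be done
None
```

I handed the job in at 8.7 s with the lever in line with the flag (0.147 against 0.131 rad measured) and the gripper holding the tab at about 60 N. The rod is out about 38 mm, against about 38.4 mm measured for the rider; handing in returned no verdict.

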